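# Set the coarse range ring, then switch the output on

### The job

On the low instrument with the double knob, turn only the large lower ring, without turning the small fine knob on top of it, until the ring's pointer lines up with the raised marker clamped at the rim of the scale. Then throw the toggle lever on the switch box fully over to the far side, away from the robot, to turn the output on. Leave the brass pieces around the two boxes where they are.

Things in the scene. Friction and masses are not known exactly. Their poses are not given: they have to be found in the camera images.
- range_unit: low white desk instrument with a flat aluminium top panel, 220 (its x) x 180 (its y) x 60 mm high, fixed to the desk. Origin at the centre of its underside; x runs from its front (robot side) to its back. The double knob's vertical axis stands at x = 25 mm, y = 0 of this frame.
- coarse_grip (a point): point on the vertical axis of the double knob, 30 mm above the instrument's top panel (90 mm above the desk), at gripping height of the outer ring (coarse): a black fluted cylinder of 52 mm diameter from 4 to 40 mm above the panel. At its foot a flat skirt, 84 mm in diameter, 4.5 mm high, carries a pointer nose. It can be gripped across any diameter.
- coarse (a joint): angle of the outer ring in rad, counter-clockwise seen from above is positive; 0 when its pointer points to the instrument's back (+x of range_unit). Stops at -2.2 and 2.2. It turns about the vertical with light friction (about 0.06 N m), stays where it is left and does not drag the fine knob along.
- pointer_tip (a point): tip of the ring's pointer nose, 56 mm from the knob axis, 2.5 mm above the panel; turns with the ring.
- marker_tip (a point): inner tip of the preset marker: a black block 18 mm wide and 6 mm high, narrowing to 7 mm towards the knob axis, fixed at the rim of the scale; tip 59 mm from the knob axis (3 mm outside the pointer's path), outer end 75 mm from it. It always lies counter-clockwise (seen from above) of the pointer at the start, by 0.4 to 1.5 rad.
- fine_edge (a point): point on the rim of the fine knob's top face, 15 mm from the axis, at the end of its raised aluminium bar. The fine knob is a black disc of 30 mm diameter from 40.5 to 58 mm above the panel (including the bar), on the same axis as the ring; it turns by itself at a light touch (0.01 N m) and must not be turned.
- switch_box: white box with aluminium top, 140 (its x) x 120 (its y) x 50 mm high, fixed to the desk. Origin at the centre of its underside; x runs from its front to its back, the direction in which the lever is thrown.
- output_lever_tip (a point): centre of the 26 mm black ball at the end of the toggle lever, 80 mm from the lever's pivot. The pivot lies at x = 15, y = -22 mm of the switch_box frame, 72 mm above the desk, in a grey block 70 x 50 mm reaching 75 mm above the desk (its round boss reaches 85 mm). The rod is 10 mm thick.
- output_lever (a joint): angle of the lever in rad: it swings in the box's x-z plane; 0 (off) leaning 0.5 rad towards the front (robot side), 0.5 upright, 1.0 (on, at its stop) leaning 0.5 rad to the back. Stays where it is left; about 1 N at the ball moves it.
- electrode_a: loose brass cylinder standing on the instrument's top panel near its front left corner, 44 mm in diameter, 82 mm high with its terminal; origin at the centre of its underside.
- electrode_b: loose brass cylinder standing on the switch box near its front left corner, 36 mm in diameter, 67 mm high with its terminal; origin at the centre of its underside.
- grip_rod: loose brass hand rod lying on the desk across the front of the switch box, 26 mm thick, 114 mm long along its x; origin under its middle.
Things that resemble listed ones, but are neither listed nor needed, are in the scene too. Leave any red look-alike of the switch_box alone.

How it is judged (in metres and radians):
On the way, in this order (a step that is already met when the one before it is completed fails the run):
1. with the lever still off, the ring is turned until its pointer lines up with the marker (horizontal distance between pointer_tip and marker_tip below 0.008 m and value of joint output_lever below 0.4 rad and velocity of joint coarse between -0.05 and 0.05 rad/s), for 0.3 s.
2. the lever is thrown to the on side (value of joint output_lever above 0.85 rad), for 0.2 s.
At the end, for the whole second after the job is handed in: The pointer's tip is within 8 mm (horizontally) of the marker's tip (3 mm when perfectly in line; about 7 degrees either side) and the ring is at rest; the lever stands beyond 0.85 rad of its 1.0 rad swing (horizontal distance between pointer_tip and marker_tip below 0.008 m and value of joint output_lever above 0.85 rad and velocity of joint coarse between -0.05 and 0.05 rad/s); the robot touches nothing.
It fails at once if the fine knob is turned (its rim moves more than 3 mm, about 11 degrees) (distance of fine_edge from where it was at the start of the episode above 0.003 m).
It fails at once if the brass cylinder on the instrument is displaced by more than 20 mm (distance of electrode_a from where it was at the start of the episode above 0.02 m).
It fails at once if the brass cylinder on the switch box is displaced by more than 20 mm (distance of electrode_b from where it was at the start of the episode above 0.02 m).
It fails at once if the brass rod in front of the switch box is displaced by more than 20 mm (distance of grip_rod from where it was at the start of the episode above 0.02 m).
It also fails if it takes over 51 s, if anything falls off the work surface, if the arm or the gripper's body presses on something with over 40 N, if the wrist force passes 120 N, or if a joint passes its speed limit or range.

### The arm

A 6-joint arm with a two-finger parallel gripper is mounted at the origin on the work surface. World frame = base frame: x ahead of the robot, y to its left, z up, the work surface at z = 0. Lengths are in mm, angles in rad, forces in N, time in s.
With the tool pointing down it reaches from about 275 to 975 mm from the base axis. Payload 8.4 kg.
Tool frame: the origin (TCP) lies at the centre of the arm's flange, where the gripper is bolted on; the fingertips stand 190 mm ahead of it and the grasp point (between the pads) lies 171 mm ahead of it; z points along the fingers, y is the line along which they close (so a half turn about z gives the same grasp; the last joint's range is limited). The gripper opens to 92 mm and grips with 3 to 60 N. Pads are 20 mm wide; open, the fingers measure 128 mm over their backs; the gripper's body (75 mm by 189 mm) begins 69 mm behind the grasp point.
Start: joints at [-1.121, 0.353, 1.633, -0, 1.155, -0.002], TCP at [272.866, -562.293, 404.683] pointing down, gripper open.
Joint ranges: [-2.63, 2.63], [-0.92, 2.1], [0.06, 2.66], [-1.3, 4.44], [0, 2.69], [-3.02, 3.02]. Speed limits (rad/s): [2.22, 2.22, 2.79, 3.14, 3.14, 3.14].

### API

Orientations are given as a unit quaternion [x, y, z, w].
In Python, from station import r, vision, trace gives the robot as it stands. The module is installed in compiled form; this text tells all that it offers.
- The arm moves only by the tool move_arm, never from a script. Its argument "targets" is a list of rows, each a list of 7 numbers: the shift along the tool's x, y, z as a fraction of full scale, then the turn, a rotation vector about the tool's x, y, z as a fraction of full scale, then the closure, from -1 (fully open) to 1 (shut). In form: [[dx, dy, dz, wx, wy, wz, fingers], ...]. A call has exactly 5 rows; each row is the pose to reach, as a shift and turn from the pose commanded when the call began, along the tool's axes at that moment; what a row does not reach only later rows make up. Full scale, the value 1, is 0.5 m for a shift and 90 degrees for a turn. A row lasts 1/12 s, in which the tool goes at most 41.7 mm and 7.16 degrees, less where a joint would pass 70% of its speed; a pose out of reach is approached as far as the arm can. A call with a number of a shift or a turn outside -1 to 1 is refused whole. A call with a gripper value outside its range is refused whole. The fingers move at their own pace and stop on an object; "squeeze" is the grip in N (left out, the last holds). Time passes only in rows, so rows that repeat a pose let the fingers close, or fill a call up. It gives the time, the measured TCP pose, the force, the opening and the grip force at its end, in the units of the state.
- r.get_state(): the state, without advancing time (a new reading comes with each control period).
- vision.snapshot(name): name is "scene" or "top"; returns the picture (384x512x3 uint8, blue, green, red); there is no depth.
- vision.camera_params(name): a dict with "fx", "fy", "cx", "cy" (pixels), "dist_coeffs" ([k1, k2, p1, p2, k3] as OpenCV has them; the pictures are not rectified), "T" (4x4, takes a point from camera to world coordinates). Camera axes: x right, y down, z forward; pixel columns grow to the right and rows downward; lengths in mm; the calibration is good to about 2 mm. A picture is of the moment at which its call begins. camera_params takes no time and is no camera call.
- r.finish_job(): hands the job in; it is judged then, once.
Trained networks look in the newest picture that a camera, given by its name, has taken for a name from the list of things; names that differ only in an ending like _2 or _b are one class to them, and where a whole thing is asked for, a point or a joint stands for the part that bears it (a point fixed in the world has none). Each returns a list of dicts, best first, with "confidence" (0 to 1); they miss things now and then, are a little off and sometimes report something else, mostly with a low value. They report only what shows in the picture. A call takes as long as a camera call. They do not tell look-alikes from the thing itself.
- trace(camera, thing): "mask" (384x512 bool, what is visible of it) and "xy" ([column, row] in pixels, amid what is visible of it).
The state is a dict: "time_s": time; "q": joint angles; "joint_vel": joint speeds; "joint_torque": joint torques, N m; "tcp_pos": TCP position; "orientation": TCP orientation; "wrist_force": force on the tool from outside, world axes, zero at the start; "moment": the same for the moment, N m; "finger_gap": finger opening in mm; "grip_force": force on a finger pad.
Only numpy, scipy, OpenCV 4.12 (cv2) and the standard library are available. Lean on these libraries where they do the work, as an engineer would, in place of code of your own. Each camera call takes 0.05 s, during which the arm holds its last target. There are 200 camera calls.

## Working session

There is one attempt and no reset: what is moved stays moved. The work goes in short steps, Python scripts to look and compute and a tool call to move; the robot and the scene stay as the last step left them, time stands still between calls to the robot, and variables do not carry over. Pictures are saved under pics/ and viewed, at most 10 in all, crops included, and the job is handed in when it is done.

Besides the shell and the picture viewer there is one more tool, called after ">>>" as name(argument=value, ...), one argument or row to a line, values as JSON. move_arm: Moves the arm, as the interface text tells. Its arguments: {"type":"object","properties":{"targets":{"type":"array"},"squeeze":{"type":"number"}},"required":["targets"]}

```bash
mkdir -p pics; python3 - <<'E'
from station import r, vision, trace
import cv2,numpy as np
for c in("scene","top"):
    cv2.imwrite(f"pics/{c}0.png",cv2.resize(vision.snapshot(c),(800,600),interpolation=cv2.INTER_CUBIC))
    p=vision.camera_params(c);print(c,{k:np.round(v,3).tolist() for k,v in p.items()})
    for t in("range_unit","coarse","pointer_tip","marker_tip","fine_edge","switch_box","output_lever_tip","electrode_a","grip_rod"):
        print(t,[(np.round(d["xy"],1).tolist(),round(d["confidence"],2),int(d["mask"].sum())) for d in trace(c,t)[:4]])
print(r.get_state())
E
```

```text
scene {'fx': 348.113, 'fy': 348.113, 'cx': 255.766, 'cy': 189.292, 'dist_coeffs': [0.001, 0.0, 0.0, 0.0, 0.0], 'T': [[-0.56, 0.444, -0.7, 1035.161], [0.828, 0.294, -0.477, 318.144], [-0.006, -0.847, -0.532, 536.173], [0.0, 0.0, 0.0, 1.0]]}
range_unit [([313.1, 270.1], 0.65, 8405)]
coarse [([310.2, 259.9], 0.94, 1109)]
pointer_tip [([309.8, 260.3], 0.78, 1124)]
marker_tip [([319.6, 283.3], 0.55, 72), ([310.0, 240.1], 0.38, 238)]
fine_edge [([312.1, 240.5], 0.52, 202)]
switch_box [([216.8, 169.4], 0.97, 1635), ([197.6, 226.0], 0.79, 2957), ([307.0, 259.6], 0.61, 1146)]
output_lever_tip [([210.5, 139.5], 0.57, 93), ([197.3, 182.3], 0.48, 215)]
electrode_a [([362.5, 230.4], 0.79, 816), ([230.7, 206.9], 0.62, 381)]
grip_rod [([246.2, 212.1], 0.56, 171)]
top {'fx': 370.64, 'fy': 370.64, 'cx': 253.861, 'cy': 190.026, 'dist_coeffs': [-0.089, 0.0, 0.0, 0.0, 0.0], 'T': [[0.01, -0.998, 0.056, 464.332], [-1.0, -0.009, 0.022, -50.573], [-0.022, -0.057, -0.998, 905.024], [0.0, 0.0, 0.0, 1.0]]}
range_unit [([195.0, 174.7], 0.63, 7036)]
coarse [([191.9, 166.2], 0.82, 888), ([315.9, 167.5], 0.38, 148
[... 414 characters left out ...]
1.12139966e+00,  3.52997369e-01,  1.63338173e+00, -8.66115445e-06,
        1.15515991e+00, -2.40345500e-03]), 'joint_vel': array([ 8.82708328e-04,  1.85668716e-03,  4.39818906e-04,  2.83546436e-04,
        9.92660410e-04, -5.98785447e-05]), 'joint_torque': array([-8.37923471e-04, -5.93779385e+01, -3.34564304e+01,  6.97490503e-02,
        1.58707303e-02,  3.66779511e-05]), 'tcp_pos': array([ 272.87066639, -562.30670425,  404.692442  ]), 'orientation': array([9.74592511e-01, 2.23985349e-01, 2.08117587e-06, 2.70317362e-05]), 'wrist_force': array([ 1.10705625,  0.39906588, -0.0163446 ]), 'moment': array([ 0.08275029, -0.02580648,  0.00252596]), 'grip_force': 0.0, 'finger_gap': 92.06429090870247}
```

View pictures.

View pics/top0.png

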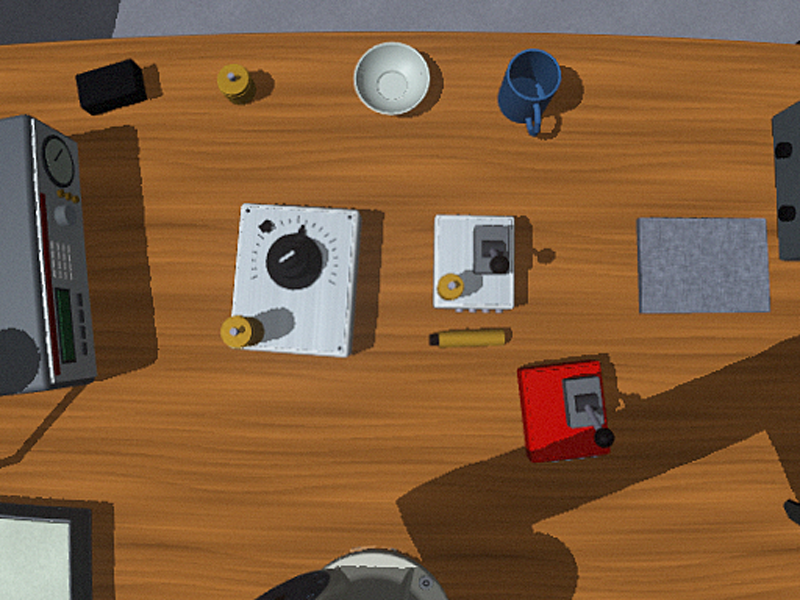

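View pics/scene0.png

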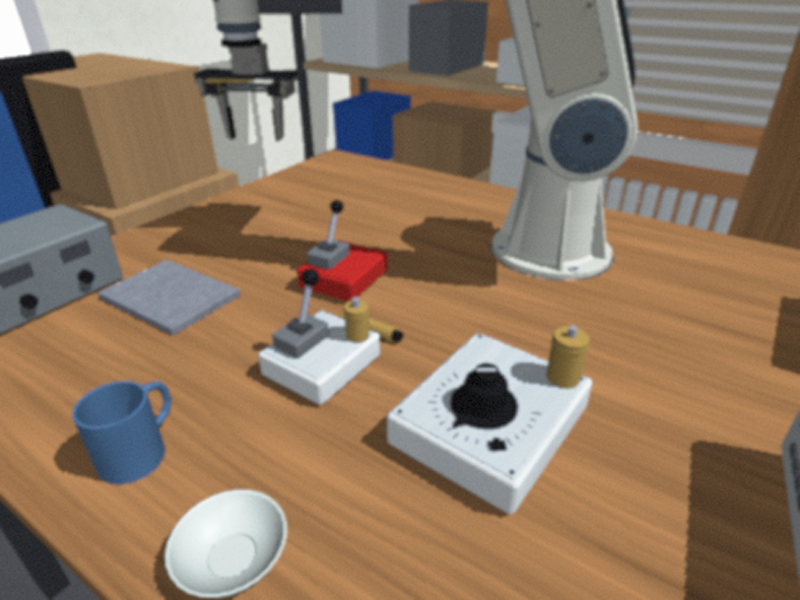

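The top view shows the range unit with panel corners near (243,205), (358,210) and (348,355). The knob is at (293,260), its pointer at (302,230) and the marker at (266,227). The switch box corners run from (435,216) to (514,308), with the ball at (499,263). Next I'll enlarge the details.

```bash
cat > h.py <<'E'
from station import r, vision, trace
import cv2,numpy as np
P={c:vision.camera_params(c) for c in("scene","top")}
def KD(c):
    p=P[c];return np.array([[p["fx"],0,p["cx"]],[0,p["fy"],p["cy"]],[0,0,1.]]),np.array(p["dist_coeffs"])
def back(c,px,z):
    K,D=KD(c);T=np.array(P[c]["T"])
    n=cv2.undistortPoints(np.array(px,float).reshape(-1,1,2),K,D)[:,0]
    d=np.c_[n,np.ones(len(n))]@T[:3,:3].T;o=T[:3,3]
    return o+d*((z-o[2])/d[:,2])[:,None]
def proj(c,X):
    K,D=KD(c);T=np.linalg.inv(P[c]["T"])
    return cv2.projectPoints(np.array(X,float).reshape(-1,1,3),cv2.Rodrigues(T[:3,:3])[0],T[:3,3],K,D)[0][:,0]
E
python3 - <<'E'
from h import *
t=vision.snapshot("top");s=vision.snapshot("scene")
cv2.imwrite("pics/t_raw.png",t);cv2.imwrite("pics/s_raw.png",s)
a=cv2.resize(t[125:235,140:240],None,fx=5,fy=5,interpolation=cv2.INTER_CUBIC)
b=cv2.resize(t[130:205,270:335],None,fx=4.6,fy=4.6,interpolation=cv2.INTER_CUBIC)
im=np.zeros((550,800,3),np.uint8);im[:550,:500]=a;im[:b.shape[0],500:500+b.shape[1]]=b
cv2.imwrite("pics/c1.png",im)
k=1.5625
q=back("top",np.array([[243,205],[358,210],[348,355]])/k,60);print(q.round(1),np.linalg.norm(np.diff(q,axis=0),axis=1))
q=back("top",np.array([[435,216],[513,216],[514,308],[434,306]])/k,50);print(q.round(1),np.linalg.norm(np.diff(q,axis=0),axis=1))
print(back("top",np.array([[499,263]])/k,142),back("top",np.array([[288,257]])/k,115))
E
```

```text
[[647.8 199.7  60. ]
 [640.3  26.8  60. ]
 [426.5  38.4  60. ]] [173.07744447 214.12525298]
[[ 634.   -87.5   50. ]
 [ 635.  -204.    50. ]
 [ 497.7 -205.    50. ]
 [ 499.6  -86.8   50. ]] [116.4606839  137.35116897 118.19837099]
[[ 553.50901874 -168.60549692  142.        ]] [[562.84126922 117.83348056 115.        ]]
```

View pics/c1.png

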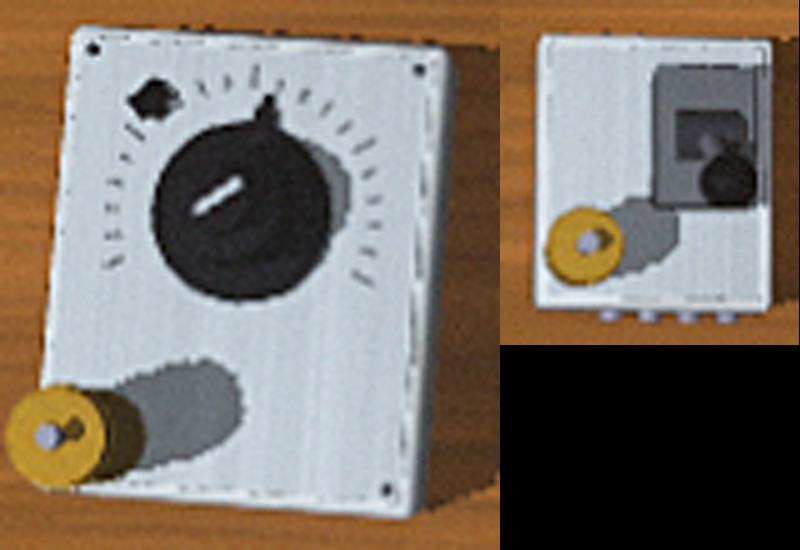

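The enlarged crop shows the skirt circle centred at (240,211), the fine bar's centre at (218,197), the pointer tip at (268,96) and the marker's centre at about (155,99). In the right-hand crop the ball is at (728,180), and the grey block spans (653,65) to (767,208).

```bash
python3 - <<'E'
from h import *
A=lambda x,y:[140+(x+.5)/5-.5,125+(y+.5)/5-.5]
B=lambda x,y:[270+(x-500+.5)/4.6-.5,130+(y+.5)/4.6-.5]
q=back("top",[A(75,28),A(447,46),A(412,512)],60);print(q.round(1),np.linalg.norm(np.diff(q,axis=0),axis=1))
d=(q[1]-q[2]);yaw1=np.arctan2(d[1],d[0]);d=q[0]-q[1];yaw2=np.arctan2(-d[0],d[1]);print("yaw",yaw1,yaw2)
c1=back("top",[A(240,211)],63)[0];c2=back("top",[A(218,197)],118)[0]
mid=(q[0]+q[2])/2;x=np.array([np.cos(yaw1),np.sin(yaw1),0]);c3=mid+25*x
print("axis",c1,c2,c3)
p=back("top",[A(268,96)],62.5)[0];m=back("top",[A(155,99)],65)[0]
for c in(c1,c3):
  for n,v in(("ptr",p),("mark",m)):
    e=v-c;print(n,np.hypot(*e[:2]),np.arctan2(e[1],e[0])-yaw1)
q=back("top",[B(538,36),B(771,37),B(771,309),B(537,304)],50);print(q.round(1),q.mean(0))
print("ball",back("top",[B(728,179)],142),"blockcorners",back("top",[B(653,65),B(767,66),B(767,208),B(653,205)],75))
# triangulate
s=vision.snapshot("scene");trace_s=[(d["xy"],d["confidence"]) for d in trace("scene","output_lever_tip")]
print(trace_s)
for X in ([554,-169,142],list(c2[:2])+[118],[p[0],p[1],62.5],[m[0],m[1],65]): print(proj("scene",X)*1.5625)
E
```

```text
[[650.1 201.9  60. ]
 [641.7  27.1  60. ]
 [427.   40.   60. ]] [175.09317841 215.17345405]
yaw -0.06026259845362171 -0.048062567893048226
axis [563.99296439 121.16870136  63.        ] [563.49501546 119.65534053 118.        ] [563.5068139 119.4759247  60.       ]
ptr 54.86726647995991 -0.15502782589366815
mark 65.65653937794495 0.7254849496615656
ptr 55.008648613760315 -0.12307187023518544
mark 67.09180615332853 0.7408640869207983
[[ 635.9  -86.3   50. ]
 [ 636.4 -204.5   50. ]
 [ 498.5 -204.    50. ]
 [ 499.9  -86.6   50. ]] [ 567.6696816 -145.3344872   50.       ]
ball [[ 553.08591832 -168.21918993  142.        ]] blockcorners [[ 616.87594097 -141.81774752   75.        ]
 [ 616.93121631 -197.92193154   75.        ]
 [ 546.81490631 -197.62721029   75.        ]
 [ 547.77691842 -141.85695074   75.        ]]
[([198.6, 179.1], 0.65), ([211.9, 138.9], 0.44)]
[[307.6939971  279.68249478]]
[[485.60211936 368.41175605]]
[[453.57150395 426.24367877]]
[[494.72628221 442.38909597]]
```

>>> move_arm(
  targets=[
    [0.056, -0.0487, 0, 0, 0, 0, -1],
    [0.112, -0.0974, 0, 0, 0, 0, -1],
    [0.168, -0.1461, 0, 0, 0, 0, -1],
    [0.224, -0.1948, 0, 0, 0, 0, -1],
    [0.28, -0.2435, 0, 0, 0, 0, -1],
  ],
  squeeze=20,
)

```text
time_s: 1.62
tcp_pos: [345.9, -390.1, 404.7]
orientation: [0.975, 0.224, 0.0, 0.0]
wrist_force: [0.9, -0.4, -0.1]
finger_gap: 91.8
grip_force: 0.0
```

>>> move_arm(
  targets=[
    [0.056, -0.0487, 0, 0, 0, 0, -1],
    [0.112, -0.0974, 0, 0, 0, 0, -1],
    [0.168, -0.1461, 0, 0, 0, 0, -1],
    [0.224, -0.1948, 0, 0, 0, 0, -1],
    [0.28, -0.2435, 0, 0, 0, 0, -1],
  ],
)

```text
time_s: 2.03
tcp_pos: [418.8, -219.3, 405.0]
orientation: [0.975, 0.224, 0.0, 0.0]
wrist_force: [0.7, -0.7, -0.0]
finger_gap: 92.0
grip_force: 0.0
```

>>> move_arm(
  targets=[
    [0.056, -0.0487, 0, 0, 0, 0, -1],
    [0.112, -0.0974, 0, 0, 0, 0, -1],
    [0.168, -0.1461, 0, 0, 0, 0, -1],
    [0.224, -0.1948, 0, 0, 0, 0, -1],
    [0.28, -0.2435, 0, 0, 0, 0, -1],
  ],
)

```text
time_s: 2.45
tcp_pos: [491.6, -48.5, 405.0]
orientation: [0.975, 0.224, 0.0, 0.0]
wrist_force: [0.6, -0.9, -0.3]
finger_gap: 91.9
grip_force: 0.0
```

>>> move_arm(
  targets=[
    [0.056, -0.0487, 0, 0, 0, 0, -1],
    [0.112, -0.0974, 0, 0, 0, 0, -1],
    [0.168, -0.1461, 0, 0, 0, 0, -1],
    [0.224, -0.1948, 0, 0, 0, 0, -1],
    [0.28, -0.2435, 0, 0, 0, 0, -1],
  ],
)

```text
time_s: 2.87
tcp_pos: [564.5, 122.3, 404.8]
orientation: [0.975, 0.224, 0.0, 0.0]
wrist_force: [1.0, -1.2, 1.2]
finger_gap: 92.1
grip_force: 0.0
```

>>> move_arm(
  targets=[
    [-0.0035, 0.0027, 0.04, 0, 0, 0, -1],
    [-0.0035, 0.0027, 0.08, 0, 0, 0, -1],
    [-0.0035, 0.0027, 0.12, 0, 0, 0, -1],
    [-0.0035, 0.0027, 0.15, 0, 0, 0, -1],
    [-0.0035, 0.0027, 0.17, 0, 0, 0, -1],
  ],
)

```text
time_s: 3.28
tcp_pos: [562.6, 118.4, 318.0]
orientation: [0.975, 0.224, -0.001, -0.0]
wrist_force: [0.1, -0.6, 0.4]
finger_gap: 92.1
grip_force: 0.0
```

```bash
python3 - <<'E'
from h import *
s=vision.snapshot("scene");cv2.imwrite("pics/c2.png",cv2.resize(s[140:320,200:430],None,fx=3.3,fy=3.3,interpolation=cv2.INTER_CUBIC))
print(r.get_state()["tcp_pos"],r.get_state()["q"])
E
```

```text
[562.24151219 118.25949392 316.80820636] [ 2.04705360e-01  3.75435414e-01  1.81973565e+00 -9.93519516e-06
  9.50017730e-01  1.32353655e+00]
```

View pics/c2.png

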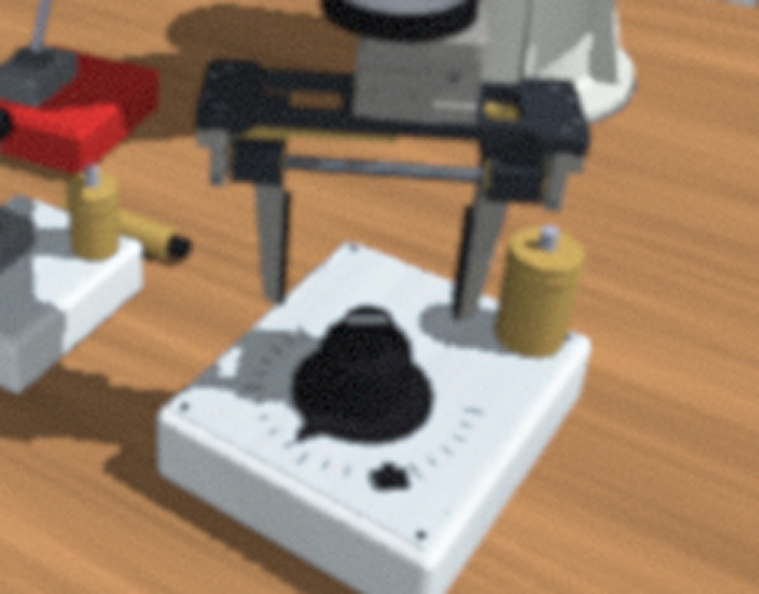

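Both fingertips straddle the fine knob: they are at (280,300) and (463,318), with the bar at (367,317). I'm descending now.

>>> move_arm(
  targets=[
    [0.0035, -0.0015, 0.03, 0, 0, 0, -1],
    [0.0035, -0.0015, 0.06, 0, 0, 0, -1],
    [0.0035, -0.0015, 0.09, 0, 0, 0, -1],
    [0.0035, -0.0015, 0.11, 0, 0, 0, -1],
    [0.0035, -0.0015, 0.11, 0, 0, 0, -1],
  ],
)

```text
time_s: 3.75
tcp_pos: [563.8, 119.6, 263.4]
orientation: [0.975, 0.224, -0.001, -0.0]
wrist_force: [-0.3, -0.0, -0.5]
finger_gap: 91.8
grip_force: 0.0
```

>>> move_arm(
  targets=[
    [0, 0, 0, 0, 0, 0, 0.1],
    [0, 0, 0, 0, 0, 0, 0.2],
    [0, 0, 0, 0, 0, 0, 0.3],
    [0, 0, 0, 0, 0, 0, 0.4],
    [0, 0, 0, 0, 0, 0, 0.5],
  ],
  squeeze=15,
)

```text
time_s: 4.17
tcp_pos: [564.5, 119.8, 265.3]
orientation: [0.975, 0.224, 0.001, 0.0]
wrist_force: [0.3, 0.8, 0.3]
finger_gap: 60.6
grip_force: 0.0
```

>>> move_arm(
  targets=[
    [0, 0, 0.006, 0, 0, 0, 0.5],
    [0, 0, 0.006, 0, 0, 0, 0.7],
    [0, 0, 0.006, 0, 0, 0, 0.7],
    [0, 0, 0.006, 0, 0, 0, 0.7],
    [0, 0, 0.006, 0, 0, 0, 0.7],
  ],
)

```text
time_s: 4.58
tcp_pos: [564.3, 120.7, 262.1]
orientation: [0.975, 0.224, 0.0, -0.001]
wrist_force: [-1.7, 6.5, 5.0]
finger_gap: 51.6
grip_force: 15.0
```

>>> move_arm(
  targets=[
    [0, 0, 0, 0, 0, -0.04, 0.7],
    [0, 0, 0, 0, 0, -0.08, 0.7],
    [0, 0, 0, 0, 0, -0.12, 0.7],
    [0, 0, 0, 0, 0, -0.16, 0.7],
    [0, 0, 0, 0, 0, -0.2, 0.7],
  ],
)

```text
time_s: 5.0
tcp_pos: [564.2, 120.7, 262.1]
orientation: [0.927, 0.375, 0.0, -0.001]
wrist_force: [-3.5, 7.3, 5.1]
finger_gap: 52.0
grip_force: 15.0
```

>>> move_arm(
  targets=[
    [0, 0, 0, 0, 0, -0.04, 0.7],
    [0, 0, 0, 0, 0, -0.08, 0.7],
    [0, 0, 0, 0, 0, -0.12, 0.7],
    [0, 0, 0, 0, 0, -0.16, 0.7],
    [0, 0, 0, 0, 0, -0.2, 0.7],
  ],
)

```text
time_s: 5.42
tcp_pos: [564.2, 120.8, 262.1]
orientation: [0.857, 0.515, 0.0, -0.001]
wrist_force: [-3.1, 7.8, 5.1]
finger_gap: 51.6
grip_force: 15.0
```

>>> move_arm(
  targets=[
    [0, 0, 0, 0, 0, -0.04, 0.7],
    [0, 0, 0, 0, 0, -0.08, 0.7],
    [0, 0, 0, 0, 0, -0.12, 0.7],
    [0, 0, 0, 0, 0, -0.153, 0.7],
    [0, 0, 0, 0, 0, -0.153, 0.7],
  ],
)

```text
time_s: 5.83
tcp_pos: [564.1, 120.8, 262.1]
orientation: [0.789, 0.614, 0.0, -0.001]
wrist_force: [-2.2, 6.9, 6.5]
finger_gap: 51.7
grip_force: 15.0
```

>>> move_arm(
  targets=[
    [0, 0, 0, 0, 0, 0, 0.7],
    [0, 0, 0, 0, 0, 0, 0.7],
    [0, 0, 0, 0, 0, 0, 0.7],
    [0, 0, 0, 0, 0, 0, 0.7],
    [0, 0, 0, 0, 0, 0, 0.7],
  ],
)

```text
time_s: 6.25
tcp_pos: [564.1, 120.8, 262.1]
orientation: [0.79, 0.613, 0.0, -0.001]
wrist_force: [-3.2, 7.5, 5.0]
finger_gap: 51.8
grip_force: 15.0
```

```bash
python3 - <<'E'
from h import *
s=vision.snapshot("scene");t=vision.snapshot("top")
im=np.zeros((600,800,3),np.uint8)
a=cv2.resize(s[215:315,250:385],None,fx=4,fy=4,interpolation=cv2.INTER_CUBIC);im[:400,:540]=a
b=cv2.resize(t[125:235,140:205],None,fx=4,fy=4,interpolation=cv2.INTER_CUBIC);im[:440,540:]=b
cv2.imwrite("pics/c3.png",im)
E
```

```text
(no output)
```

View pics/c3.png

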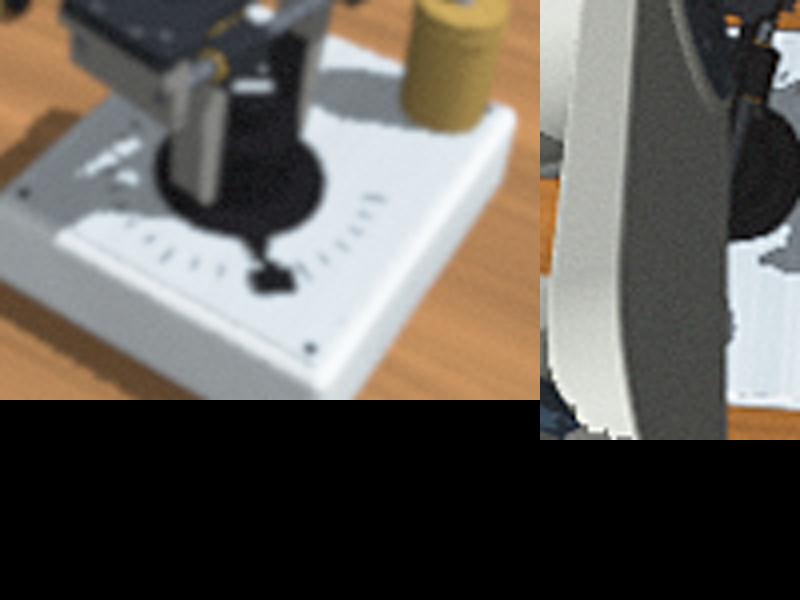

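In the scene crop the pointer nose runs from (254,238) to (262,260) and points at the marker, whose centre is at (271,277). I'll check the angles numerically.

```bash
python3 - <<'E'
from h import *
A=lambda x,y:[250+(x+.5)/4-.5,215+(y+.5)/4-.5]
for c in([563.7,120.2],[564.1,120.8]):
  for px,z in((A(261,259),62.5),(A(254,240),62.5),(A(271,276),65),(A(271,280),63)):
    v=back("scene",[px],z)[0][:2]-c;print(np.hypot(*v).round(1),np.arctan2(v[1],v[0]).round(3))
# estimate before turn in scene0 raw (c2 crop: 3.3, 200,140)
C=lambda x,y:[200+(x+.5)/3.3-.5,140+(y+.5)/3.3-.5]
for px,z in((C(301,440),62.5),(C(389,477),65)):
    v=back("scene",[px],z)[0][:2]-[563.8,120.4];print("before",np.hypot(*v).round(1),np.arctan2(v[1],v[0]).round(3))
E
```

```text
55.2 0.667
43.5 0.651
67.7 0.69
68.2 0.69
54.5 0.663
42.8 0.645
67.1 0.687
67.6 0.687
before 54.5 -0.181
before 68.9 0.688
```

Pointer and marker agree to about 0.03 rad, so I'm releasing the ring and lifting straight up.

>>> move_arm(
  targets=[
    [0, 0, 0, 0, 0, 0, 0],
    [0, 0, 0, 0, 0, 0, -0.5],
    [0, 0, 0, 0, 0, 0, -1],
    [0, 0, 0, 0, 0, 0, -1],
    [0, 0, 0, 0, 0, 0, -1],
  ],
)

```text
time_s: 6.77
tcp_pos: [564.3, 119.6, 261.6]
orientation: [0.79, 0.613, -0.0, 0.0]
wrist_force: [-0.4, 0.6, 0.1]
finger_gap: 75.9
grip_force: 0.0
```

>>> move_arm(
  targets=[
    [0, 0, -0.02, 0, 0, 0, -1],
    [0, 0, -0.06, 0, 0, 0, -1],
    [0, 0, -0.12, 0, 0, 0, -1],
    [0, 0, -0.18, 0, 0, 0, -1],
    [0, 0, -0.24, 0, 0, 0, -1],
  ],
)

```text
time_s: 7.18
tcp_pos: [564.1, 119.6, 383.5]
orientation: [0.79, 0.613, -0.0, -0.0]
wrist_force: [-0.1, -0.3, -0.4]
finger_gap: 91.9
grip_force: 0.0
```

```bash
python3 - <<'E'
from h import *
s=vision.snapshot("scene")
im=cv2.resize(s[130:315,160:400],None,fx=3.2,fy=3.2,interpolation=cv2.INTER_CUBIC)
cv2.imwrite("pics/c4.png",im)
st=r.get_state();print(st["tcp_pos"],st["orientation"],st["q"])
E
```

```text
[565.80017699 119.96306382 389.76779099] [0.78990076 0.61322129 0.00363267 0.00180021] [ 2.06351152e-01  2.93915096e-01  1.75331577e+00 -5.77517957e-05
  1.08625341e+00  4.56896992e-01]
```

View pics/c4.png

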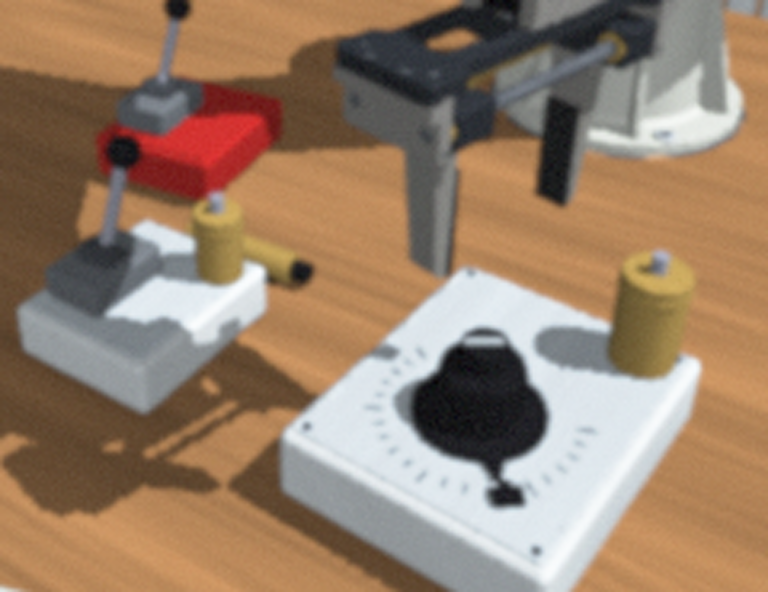

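The ring pointer lines up with the marker at (497,480), clear of the gripper. Now I'm moving to the front of the lever with the fingers closed.

>>> move_arm(
  targets=[
    [-0.06, -0.003, 0, 0, 0, 0, 0],
    [-0.12, -0.006, 0, 0, 0, 0, 0.5],
    [-0.18, -0.01, 0, 0, 0, 0, 1],
    [-0.24, -0.013, 0, 0, 0, 0, 1],
    [-0.3, -0.016, 0, 0, 0, 0, 1],
  ],
)

```text
time_s: 7.65
tcp_pos: [518.7, -24.8, 382.3]
orientation: [0.79, 0.613, 0.0, 0.0]
wrist_force: [0.4, -0.3, 0.1]
finger_gap: 60.9
grip_force: 0.0
```

>>> move_arm(
  targets=[
    [-0.06, -0.003, 0, 0, 0, -0.03, 1],
    [-0.12, -0.006, 0, 0, 0, -0.07, 1],
    [-0.18, -0.01, 0, 0, 0, -0.11, 1],
    [-0.24, -0.013, 0, 0, 0, -0.14, 1],
    [-0.3, -0.016, 0, 0, 0, -0.16, 1],
  ],
)

```text
time_s: 8.07
tcp_pos: [473.7, -168.3, 382.3]
orientation: [0.706, 0.708, 0.0, 0.0]
wrist_force: [1.2, 0.2, 1.1]
finger_gap: 27.5
grip_force: 0.0
```

```bash
python3 - <<'E'
from h import *
s=vision.snapshot("scene")
cv2.imwrite("pics/c5.png",cv2.resize(s[100:280,150:350],None,fx=3.3,fy=3.3,interpolation=cv2.INTER_CUBIC))
st=r.get_state();print(st["time_s"],st["tcp_pos"],st["orientation"],st["finger_gap"])
print(back("top",[[270+(586-500)/4.6,130+242/4.6]],117))
E
```

```text
8.1167 [ 472.74688572 -171.6206259   382.32589956] [ 0.70543225  0.70877613 -0.00095582  0.00090691] 23.02094663297414
[[ 525.24892691 -107.08199135  117.        ]]
```

View pics/c5.png

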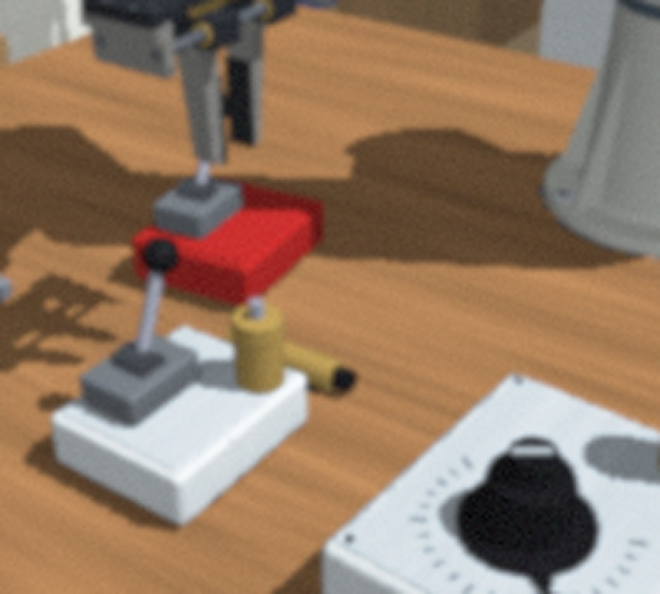

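The closed fingers hang in front of the lever, whose ball is at (160,255), clear of the red box. I'm descending, then pushing along tool y, which is world +x.

>>> move_arm(
  targets=[
    [0, 0, 0.03, 0, 0, 0, 1],
    [0, 0, 0.06, 0, 0, 0, 1],
    [0, 0, 0.09, 0, 0, 0, 1],
    [0, 0, 0.12, 0, 0, 0, 1],
    [0, 0, 0.134, 0, 0, 0, 1],
  ],
)

```text
time_s: 8.53
tcp_pos: [474.0, -166.8, 313.6]
orientation: [0.707, 0.707, -0.0, -0.001]
wrist_force: [-0.8, -1.0, 0.5]
finger_gap: 0.2
grip_force: 0.0
```

>>> move_arm(
  targets=[
    [0, 0.02, 0, 0, 0, 0, 1],
    [0, 0.04, 0, 0, 0, 0, 1],
    [0, 0.06, 0, 0, 0, 0, 1],
    [0, 0.08, 0, 0, 0, 0, 1],
    [0, 0.1, 0, 0, 0, 0, 1],
  ],
)

```text
time_s: 8.95
tcp_pos: [526.2, -166.8, 315.5]
orientation: [0.707, 0.708, 0.0, 0.001]
wrist_force: [-2.7, -1.0, 2.0]
finger_gap: 0.7
grip_force: 1.2
```

>>> move_arm(
  targets=[
    [0, 0.02, 0, 0, 0, 0, 1],
    [0, 0.04, 0, 0, 0, 0, 1],
    [0, 0.06, 0, 0, 0, 0, 1],
    [0, 0.08, 0, 0, 0, 0, 1],
    [0, 0.1, 0, 0, 0, 0, 1],
  ],
)

```text
time_s: 9.37
tcp_pos: [575.5, -166.8, 314.6]
orientation: [0.707, 0.707, -0.0, 0.0]
wrist_force: [-1.1, -0.4, -0.2]
finger_gap: 0.7
grip_force: 0.4
```

>>> move_arm(
  targets=[
    [0, 0.006, 0, 0, 0, 0, 1],
    [0, 0.012, 0, 0, 0, 0, 1],
    [0, 0.018, 0, 0, 0, 0, 1],
    [0, 0.024, 0, 0, 0, 0, 1],
    [0, 0.03, 0, 0, 0, 0, 1],
  ],
)

```text
time_s: 9.78
tcp_pos: [589.4, -166.8, 314.6]
orientation: [0.707, 0.707, -0.0, -0.0]
wrist_force: [-0.6, 1.4, -0.1]
finger_gap: 0.4
grip_force: 0.4
```

>>> move_arm(
  targets=[
    [0, 0.003, 0, 0, 0, 0, 1],
    [0, 0.006, 0, 0, 0, 0, 1],
    [0, 0.009, 0, 0, 0, 0, 1],
    [0, 0.012, 0, 0, 0, 0, 1],
    [0, 0.012, 0, 0, 0, 0, 1],
  ],
)

```text
time_s: 10.2
tcp_pos: [595.1, -166.8, 314.6]
orientation: [0.707, 0.707, -0.001, -0.001]
wrist_force: [-4.3, -0.3, 1.6]
finger_gap: 0.8
grip_force: 2.3
```

```bash
python3 - <<'E'
from h import *
s=vision.snapshot("scene")
cv2.imwrite("pics/c6.png",cv2.resize(s[100:300,150:350],None,fx=3,fy=3,interpolation=cv2.INTER_CUBIC))
for d in trace("scene","output_lever_tip")[:3]: print(d["xy"],d["confidence"])
print(proj("scene",[[621,-167.3,142.2],[613,-167.3,146]]),r.get_state()["wrist_force"])
E
```

```text
[181.7, 192.4] 0.7
[[175.86486923 192.63521967]
 [178.36823806 189.41229294]] [-5.06492065 -0.04016488  1.71571459]
```

View pics/c6.png

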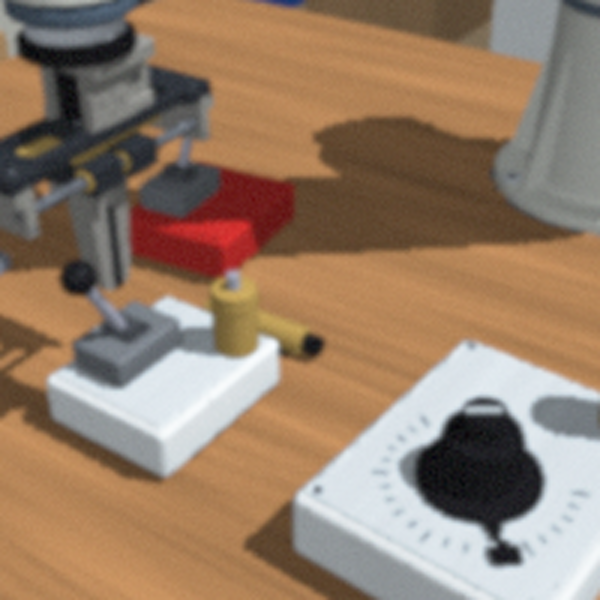

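The ball is at about (176,192) in full-picture pixels, against (176,193) predicted for fully on. The 5 N push force agrees with the lever being at its stop. I'll nudge it once more and retreat.

>>> move_arm(
  targets=[
    [0, 0.004, 0, 0, 0, 0, 1],
    [0, 0.004, 0, 0, 0, 0, 1],
    [0, 0.004, 0, 0, 0, 0, 1],
    [0, -0.01, 0, 0, 0, 0, 1],
    [0, -0.06, 0, 0, 0, 0, 1],
  ],
)

```text
time_s: 10.72
tcp_pos: [567.7, -167.0, 315.2]
orientation: [0.707, 0.708, 0.001, 0.002]
wrist_force: [0.0, -0.1, 0.6]
finger_gap: 0.4
grip_force: 0.0
```

>>> move_arm(
  targets=[
    [0, -0.06, 0, 0, 0, 0, 1],
    [0, -0.12, -0.02, 0, 0, 0, 1],
    [0, -0.15, -0.06, 0, 0, 0, 1],
    [0, -0.15, -0.12, 0, 0, 0, 1],
    [0, -0.15, -0.16, 0, 0, 0, 1],
  ],
)

```text
time_s: 11.13
tcp_pos: [490.0, -167.0, 396.9]
orientation: [0.707, 0.707, 0.001, 0.001]
wrist_force: [1.0, -0.6, -0.3]
finger_gap: 0.3
grip_force: 0.0
```

>>> move_arm(
  targets=[
    [0, 0, 0, 0, 0, 0, 1],
    [0, 0, 0, 0, 0, 0, 1],
    [0, 0, 0, 0, 0, 0, 1],
    [0, 0, 0, 0, 0, 0, 1],
    [0, 0, 0, 0, 0, 0, 1],
  ],
)

```text
time_s: 11.55
tcp_pos: [490.3, -166.7, 393.5]
orientation: [0.707, 0.707, -0.0, -0.001]
wrist_force: [0.4, -0.6, -0.3]
finger_gap: 0.7
grip_force: 0.0
```

```bash
python3 - <<'E'
from h import *
s=vision.snapshot("scene")
cv2.imwrite("pics/c7.png",cv2.resize(s[100:300,150:350],None,fx=3,fy=3,interpolation=cv2.INTER_CUBIC))
print([(d["xy"],d["confidence"]) for d in trace("scene","output_lever_tip")[:3]],r.get_state()["wrist_force"])
E
```

```text
[([310.8, 262.2], 0.7), ([180.1, 192.1], 0.65)] [ 0.01947766 -0.00596469  0.09786925]
```

View pics/c7.png

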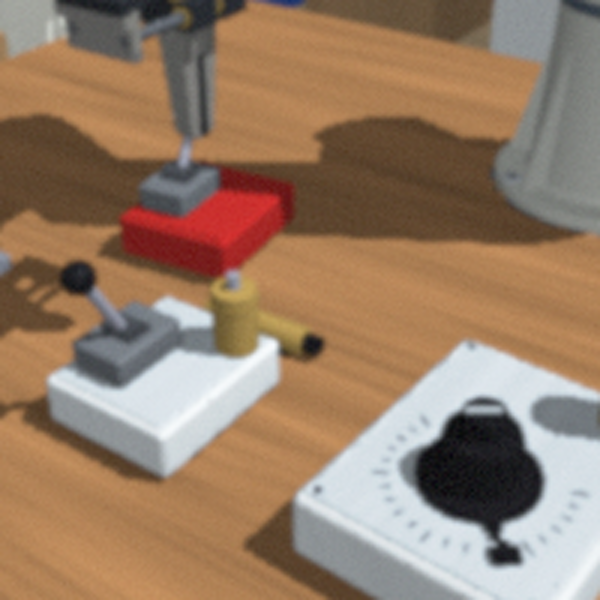

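The lever stays fully back with its ball at (78,277). The pointer is still on the marker at (500,545), the brass pieces have not moved, and the arm is clear.

```bash
python3 -c "
from station import r
print(r.finish_job())"
```

```text
the job is handed in; nothing more can be done
None
```

The job is handed in: the ring pointer lines up with the marker to about 0.03 rad, the lever is thrown fully to the on side, and the pictures show the fine knob and brass pieces unmoved; no verdict came back.

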